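# Pack a bottle-cap sample tube with a tamping rod

## Task

Drop the two small yellow bottle caps flat into the clear sample tube, one on the other, then take the tamping rod and push them down until the tube's sliding plate is fully home on the bottom, leaning on it firmly there for a moment. Stand the rod back upright in its round stand, and leave the big jar lid, the jug and the can where they are.

Things in the scene. Friction and masses are not known exactly. Their poses are not given: they have to be found in the camera images.
- cap_a_center (a point): Yellow ribbed bottle cap, a closed disc 38 mm across and 20 mm high, starting flat on the table. The point is its centre, half-way up (10 mm above its underside); z is its axis. 15 g nominal. It and cap_b are alike; either may go in first.
- cap_b_center (a point): The second such cap, same size and point.
- tube_mouth (a point): Centre of the top rim of the clear, upright sample tube, 120 mm above the table; z is the tube's axis. The tube is fixed to the table by a 90 x 90 x 6 mm grey plate. Bore 41 mm; the top 12 mm flares as a funnel from 41 to about 56 mm inside (62 mm outside at the rim, 47 mm outside below). A sliding plate inside carries the caps.
- follower_top (a point): Centre of the upper face of the black sliding plate (38 mm across) inside the tube: 44 to 56 mm above the table at the start, 16 mm when fully home on the bottom. It does not fall under the caps' weight; with the two caps on it fully home, the upper cap's top is 56 mm above the table, 64 mm below the rim.
- follower (a joint): How far the sliding plate has been pushed down, m: starts between 0 and 0.012, fully home on the bottom stop at 0.040. A steady drag of about 6 N resists it, it stays where it is left; at the stop it is rigid, so the force rises sharply: lean on it there with about 15 to 20 N for half a second.
- rod_grip (a point): Centre of the wooden grip of the steel tamping rod (0.25 kg nominal), which stands upright in its stand; z points up along the rod. The grip is 24 mm across and 52 mm long, from 26 mm below to 26 mm above this point, and ends the rod. Just below the grip is a collar 34 mm across, 8 mm thick; then a shaft 16 mm across; then a foot disc 33 mm across, 12 mm high. The rod's underside is 119 mm below this point.
- rod_foot (a point): Centre of the flat underside of the rod's foot.
- stand_floor (a point): Centre of the inner floor, 5 mm above the table, of the fixed grey round stand for the rod: an open cup 46 mm across inside, 54 mm outside, rim 18 mm above the table, on a 70 x 80 x 5 mm plate. The rod's foot rests on this floor, loosely.
- jar_lid_center (a point): Yellow jar lid, 62 mm across and 16 mm high, too wide for the tube; leave it alone. Point at its centre, half-way up.
- jug_center (a point): Clear rectangular bottle lying on the table, body 65 x 130 x 60 mm with the neck to its +y; leave it alone. Point at the body's centre, 30 mm up.
- can_center (a point): Dented aluminium can standing on the table, 68 mm across and 58 mm high; leave it alone. Point at its centre, half-way up.
There are look-alikes about, which are no part of the job. Leave any green look-alike of the part that bears tube_mouth alone. There is more than one size of the part that bears stand_floor; the job needs the smaller.

How it is judged:
On the way, in this order (a step that is already met when the one before it is completed fails the run):
1. both caps are down inside the tube (horizontal distance between each of cap_a_center, cap_b_center and tube_mouth below 0.008 m and height (world z) of each of cap_a_center, cap_b_center below 0.112 m), for 0.2 s.
2. the rod presses on the caps at over 8 N with the sliding plate home (at least 37 of 40 mm) (value of joint follower above 0.037 m and horizontal distance between each of cap_a_center, cap_b_center and tube_mouth below 0.008 m and height (world z) of each of cap_a_center, cap_b_center below 0.055 m and (contact force between rod and cap_a above 8 N or contact force between rod and cap_b above 8 N)), for 0.2 s.
At the end, for the whole second after the job is handed in: Sliding plate at least 37 of 40 mm down; both caps in the tube within 8 mm of its axis, level within 0.15 rad, centres under 55 mm above the table; rod in its stand, upright within 0.12 rad, foot within 14 mm and grip sideways within 16 mm of the stand floor's centre (value of joint follower above 0.037 m and horizontal distance between each of cap_a_center, cap_b_center and tube_mouth below 0.008 m and height (world z) of each of cap_a_center, cap_b_center below 0.055 m and angle between the z axis of each of cap_a_center, cap_b_center and the z axis of tube_mouth, either way round below 0.15 rad and horizontal distance between rod_grip and stand_floor below 0.016 m and distance between rod_foot and stand_floor below 0.014 m and angle between rod_grip's own z axis and vertical below 0.12 rad); the robot touches nothing.
It fails at once if the jar lid is pushed more than 30 mm (distance of jar_lid_center from where it was at the start of the episode above 0.03 m).
It fails at once if the jug is pushed more than 30 mm (distance of jug_center from where it was at the start of the episode above 0.03 m).
It fails at once if the can is pushed more than 30 mm (distance of can_center from where it was at the start of the episode above 0.03 m).
It also fails if it takes over 72 s, if anything falls off the work surface, if the arm or the gripper's body presses on something with over 40 N, if the wrist force passes 120 N, or if a joint passes its speed limit or range.

## Robot

A 6-joint arm with a two-finger parallel gripper is mounted at the origin on the work surface. World frame = base frame: x ahead of the robot, y to its left, z up, the work surface at z = 0. Lengths are in m, angles in rad, forces in N, time in s.
With the tool pointing down it reaches from about 0.375 to 0.9 m from the base axis. Payload 3.1 kg.
Tool frame: the origin (TCP) lies between the finger pads; the fingertips stand manip.nose_length ahead of it and the grasp point (between the pads) lies 5 mm behind it (manip.nose_length is the distance from the TCP to the fingertips, in m); z points along the fingers, y is the line along which they close (so a half turn about z gives the same grasp; the last joint's range is limited). The gripper opens to 85 mm and grips with 20 to 120 N. Pads are 22 mm wide; open, the fingers measure 114 mm over their backs; the gripper's body (76 mm by 85 mm) begins 54 mm behind the grasp point. The pads swing forward as they close: fully open they stand 13 mm farther back than shut.
Start: joints at [-1.343, 0.527, 1.433, -0, 1.181, -0.178], TCP at [0.247, -0.574, 0.245] pointing down, gripper open.
Joint ranges: [-3.08, 3.08], [-0.75, 2.2], [0.22, 2.44], [-1.43, 4.57], [0, 2.65], [-2.85, 2.85]. Speed limits (rad/s): [2.79, 2.79, 3.14, 3.14, 3.14, 3.14].

## Interface

Orientations are given as a unit quaternion [x, y, z, w].
In Python, from station import monitor, eyes, job, manip gives the robot as it stands.
- The arm moves only by the shell command python3 -m pendant 'ROWS' [FORCE]. ROWS is JSON, a list that holds one entry, the list of rows, each a list of 7 numbers: the shift along the tool's x, y, z as a fraction of full scale, then the turn, a rotation vector about the tool's x, y, z as a fraction of full scale, then the opening, from 0 (shut) to 1 (fully open). A call has 1 to 20 rows; each row shifts and turns the commanded pose from where the row before left it, along the tool's axes as they then stand; what a row does not reach is not made up. Full scale, the value 1, is 800 mm for a shift and 0.12 rad for a turn. A row lasts 1/10 s, in which the tool goes at most 50 mm and 8.59 degrees, less where a joint would pass 70% of its speed; a pose out of reach is approached as far as the arm can. A call with a number of a shift or a turn outside -1 to 1 is refused whole. A call with a gripper value outside its range is refused whole. The fingers move at their own pace and stop on an object; FORCE is the grip in N (left out, the last holds). Time passes only in rows, so rows that do not move let the fingers close. It gives the time, the measured TCP pose, the force, the opening and the grip force at its end, in the units of the state.
- monitor.sense(): the state, without advancing time (a new reading comes with each control period).
- eyes.snapshot(name): name is "side" or "top"; returns a dict with "pixels" (480x640x3 uint8, red, green, blue), "depth" (480x640 float32, m along the optical axis (not along the pixel's ray), 0 where there is no reading), "intrinsics" (3x3 intrinsics, pixels), "eye" and "attitude" of the camera in the world. Camera axes: x right, y down, z forward; pixel columns grow to the right and rows downward; lengths in m; the calibration is good to about 2 mm. A picture is of the moment at which its call begins.
- job.sign_off(): hands the job in; it is judged then, once.
The state is a dict: "t": time; "q": joint angles; "qd": joint speeds; "tau": joint torques, N m; "tcp_pos": TCP position; "tool_rot": TCP orientation; "force": force on the tool from outside, world axes, zero at the start; "ft_torque": the same for the moment, N m; "finger_gap": opening from 0.0 (shut) to 1.0 (fully open); "gripper_force": force on a finger pad.
Only numpy, scipy, OpenCV 4.12 (cv2) and the standard library are available. Lean on these libraries where they do the work, as an engineer would, in place of code of your own. Each camera call takes 0.05 s, during which the arm holds its last target. There are 200 camera calls.

## Working session

There is one attempt and no reset: what is moved stays moved. The work goes in short steps, Python scripts to look and compute and a shell command to move; the robot and the scene stay as the last step left them, time stands still between calls to the robot, and variables do not carry over. Pictures are saved under pics/ and viewed, at most 12 in all, crops included, and the job is handed in when it is done.

```bash
ls; mkdir -p pics; python3 - <<'E'
from station import monitor, eyes, job, manip
import cv2,numpy as np
print(manip.nose_length, monitor.sense())
for n in("top","side"):
    s=eyes.snapshot(n); cv2.imwrite(f"pics/{n}0.png",s["pixels"][:,:,::-1]); np.savez(f"{n}0.npz",**s); print(n,s["intrinsics"],s["eye"],s["attitude"])
E
```

```text
pics
0.014 {'t': 0.0, 'q': array([-1.34347515e+00,  5.28446807e-01,  1.43392808e+00,  5.78632352e-06,
        1.18138395e+00, -1.78477781e-01]), 'qd': array([-0.00033847,  0.00045853, -0.00016972, -0.0006167 ,  0.00164991,
       -0.00053659]), 'tau': array([ 1.22269757e-03, -4.42344511e+01, -1.78020823e+01, -1.59908172e-04,
        8.39797460e-03, -9.94358942e-07]), 'tcp_pos': array([ 0.24660279, -0.57353675,  0.24433728]), 'tool_rot': array([ 9.79486069e-01,  2.01508976e-01, -2.37737401e-05, -1.08283410e-03]), 'force': array([-0.48227504,  1.37805556, -0.30268574]), 'ft_torque': array([0.01528281, 0.00240322, 0.00853938]), 'gripper_force': 0.0, 'finger_gap': 1.0014572902155017}
top [[567.31110841   0.         313.36749432]
 [  0.         567.31110841 235.68836322]
 [  0.           0.           1.        ]] [0.40815697 0.04721048 1.16505135] [ 0.71232475 -0.6986871   0.03469625 -0.05679754]
side [[608.88592223   0.         325.28030578]
 [  0.         608.88592223 249.3099502 ]
 [  0.           0.           1.        ]] [0.32806651 0.91953252 1.17309745] [-0.13777269  0.93064973 -0.33652018  0.04079132]
```

View pics/top0.png

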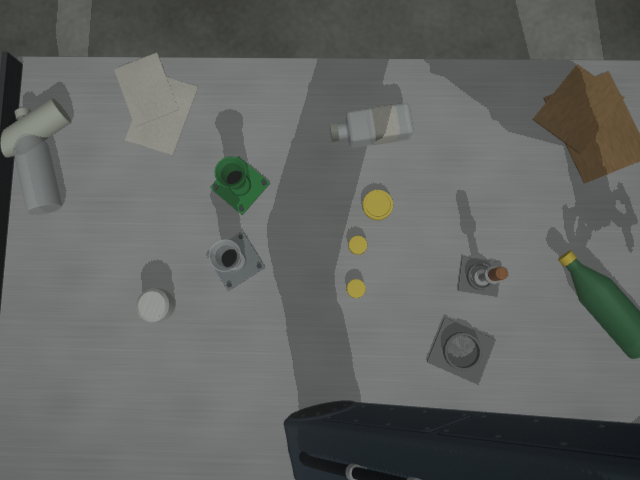

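View pics/side0.png

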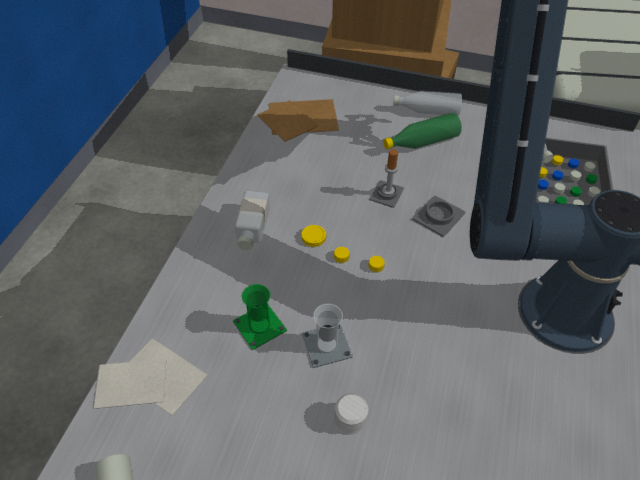

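The top view shows these candidates:
- **Caps:** yellow discs at (358,244) and (356,288). The larger (377,204) is the jar lid, and the yellow at (568,259) is a bottle's neck.
- **Tube:** the clear one on a grey plate at (226,255). The green look-alike is at (234,172).
- **Stand:** the smaller one, holding the rod, at (480,276). The larger empty one is at (462,350).
- **Rod grip:** (498,273).
- **Can and jug:** can at (153,305), jug at (380,125).

I choose the two 38 mm discs, the clear tube, and the stand the rod is in.

```bash
cat > h.py <<'E'
import numpy as np, cv2
from scipy.spatial.transform import Rotation as R
def load(n): return dict(np.load(n))
def ray(s,u,v):
    K=s["intrinsics"]; d=R.from_quat(s["attitude"]).apply(np.linalg.inv(K)@[u,v,1]); return s["eye"],d
def plane(s,u,v,z):
    e,d=ray(s,u,v); return e+d*(z-e[2])/d[2]
def proj(s,p):
    c=R.from_quat(s["attitude"]).inv().apply(np.asarray(p)-s["eye"]); q=s["intrinsics"]@c; return q[:2]/q[2]
def yellow(s):
    h=cv2.cvtColor(s["pixels"],cv2.COLOR_RGB2HSV); m=cv2.inRange(h,(20,120,70),(35,255,255))
    return [c for c in cv2.findContours(m,0,2)[0] if cv2.contourArea(c)>60]
def tri(s1,p1,s2,p2):
    (e1,d1),(e2,d2)=ray(s1,*p1),ray(s2,*p2)
    t=np.linalg.lstsq(np.c_[d1,-d2],e2-e1,rcond=None)[0]; a,b=e1+d1*t[0],e2+d2*t[1]
    return (a+b)/2,np.linalg.norm(a-b)
E
python3 - <<'E'
from h import *
t,s=load("top0.npz"),load("side0.npz")
np.set_printoptions(precision=4,suppress=True)
for n,i in(("top",t),("side",s)):
    for c in yellow(i):
        (x,y),r=cv2.minEnclosingCircle(c);M=cv2.moments(c);u,v=M['m10']/M['m00'],M['m01']/M['m00']
        print(n,(round(u),round(v)),r,plane(i,u,v,.018 if n=="top" else .014))
crops=[]
for i,(u,v) in((t,(235,215)),(s,(290,320)),(t,(480,275)),(s,(390,180))):
    k=50; 
    crops.append(cv2.resize(i["pixels"][v-k:v+k,u-k:u+k,::-1],(300,300),interpolation=cv2.INTER_CUBIC))
# include clear tube
crops[0]=cv2.resize(t["pixels"][205:305,185:285,::-1],(300,300),interpolation=cv2.INTER_CUBIC)
crops[1]=cv2.resize(s["pixels"][285:385,277:377,::-1],(300,300),interpolation=cv2.INTER_CUBIC)
cv2.imwrite("pics/m1.png",np.clip(1.4*np.vstack([np.hstack(crops[:2]),np.hstack(crops[2:])]).astype(float),0,255).astype(np.uint8))
E
```

```text
top (356, 288) 9.342302322387695 [ 0.4525 -0.0025  0.018 ]
top (567, 258) 8.24631118774414 [ 0.5206 -0.4244  0.018 ]
top (357, 245) 9.368021965026855 [ 0.5406 -0.0051  0.018 ]
top (377, 204) 15.090581893920898 [ 0.6239 -0.0448  0.018 ]
side (376, 263) 8.251774787902832 [ 0.4514 -0.0001  0.014 ]
side (341, 254) 8.319825172424316 [ 0.54   -0.0024  0.014 ]
side (313, 235) 12.412291526794434 [ 0.6238 -0.0408  0.014 ]
side (557, 160) 5.85799503326416 [ 0.0461 -0.5192  0.014 ]
side (388, 143) 5.752800941467285 [ 0.5223 -0.444   0.014 ]
```

View pics/m1.png

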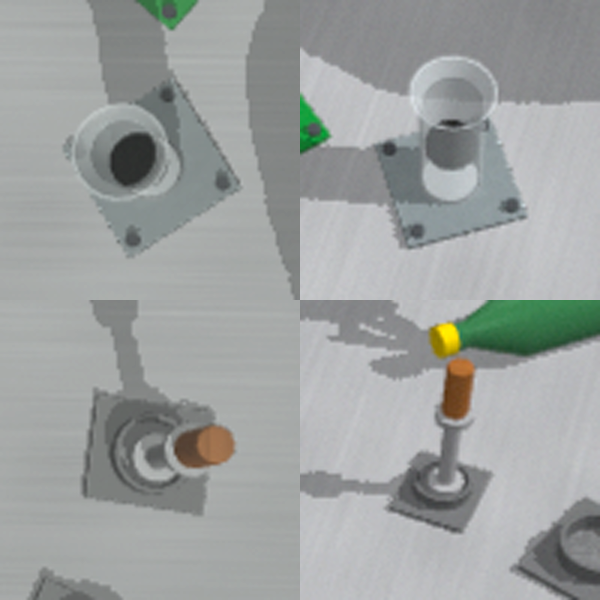

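The crop confirms the choice: a clear tube with a black plate on a grey base (rim centre near top (226,255), side (328,316)), and the rod standing in the smaller cup (grip top at top (502,273), side (394,153)).

```bash
python3 - <<'E'
from h import *
t,s=load("top0.npz"),load("side0.npz")
np.set_printoptions(precision=4,suppress=True)
print("rim",plane(t,226,255,.12),plane(s,328.2,315.6,.12),tri(t,(226,255),s,(328.2,315.6)))
print("plate",plane(t,235.2,259.5,.006))
print("griptop",plane(t,501.7,273.2,.15),plane(s,393.6,152.6,.15),tri(t,(501.7,273.2),s,(393.6,152.6)))
print("stand",plane(t,480,276,.018),plane(s,387.2,191,.018))
# green mask/plates: orange grip
h=cv2.cvtColor(t["pixels"],cv2.COLOR_RGB2HSV);m=cv2.inRange(h[240:310,450:530],(5,90,60),(19,255,255));y,x=np.nonzero(m);print("orange",x.min()+450,x.max()+450,y.min()+240,y.max()+240)
for z,(u,v) in {.02:(356,288)}.items(): print(t["depth"][v,u],t["eye"][2]-z)
print("can",plane(t,153,305,.058),"jug",plane(t,380,125,.06))
E
```

```text
rim [0.5049 0.2431 0.12  ] [0.5026 0.2467 0.12  ] (array([0.5043, 0.2438, 0.1155]), np.float64(0.002021376975455872))
plate [0.5066 0.2451 0.006 ]
griptop [ 0.4788 -0.2549  0.15  ] [ 0.4775 -0.252   0.15  ] (array([ 0.4786, -0.2559,  0.1466]), np.float64(0.0010362691979852842))
stand [ 0.4816 -0.251   0.018 ] [ 0.4801 -0.247   0.018 ]
orange 488 507 267 280
1.1413656 1.1450513546556558
can [0.41  0.394 0.058] jug [ 0.7783 -0.0458  0.06  ]
```

```bash
python3 -m pendant '[[[0,0,0,0,0,0.845,0.8],[0,0,0,0,0,0.845,0.8],[0,0,0,0,0,0.845,0.8],[0,0,0,0,0,0.845,0.8],[0.02,-0.055,0,0,0,0,0.8],[0.02,-0.055,0,0,0,0,0.8],[0.02,-0.055,0,0,0,0,0.8],[0.02,-0.055,0,0,0,0,0.8],[0.02,-0.055,0,0,0,0,0.8],[0.02,-0.055,0,0,0,0,0.8],[0.02,-0.055,0,0,0,0,0.8],[0.02,-0.055,0,0,0,0,0.8],[0.02,-0.055,0,0,0,0,0.8],[0.02,-0.055,0,0,0,0,0.8],[0.02,-0.055,0,0,0,0,0.8],[0.02,-0.055,0,0,0,0,0.8],[0.01,-0.055,0,0,0,0,0.8],[0,0,0,0,0,0,0.8]]]' 40
```

```text
t: 1.9
tcp_pos: [0.4462, 0.0027, 0.245]
tool_rot: [1.0, 0.004, -0.001, -0.001]
force: [0.2, -1.5, 0.8]
finger_gap: 0.796
gripper_force: 0.0
```

```bash
python3 -m pendant '[[[0.007,0.005,0.05,0,0,-0.07,0.8],[0,0,0.05,0,0,0,0.8],[0,0,0.05,0,0,0,0.8],[0,0,0.05,0,0,0,0.8],[0,0,0.04,0,0,0,0.8],[0,0,0,0,0,0,0.8]]]' 40; python3 - <<'E'
from station import eyes
from h import *
for n in("top","side"):
    s=eyes.snapshot(n); np.savez(f"{n}1.npz",**s)
    a=cv2.resize(s["pixels"][(230 if n=="top" else 200):,:][:120,280:440,::-1],(640,480),interpolation=cv2.INTER_CUBIC); 
    if n=="top":b=a
cv2.imwrite("pics/g1.png",cv2.resize(np.hstack([b,a]),(800,300)))
E
```

```text
t: 2.5
tcp_pos: [0.4496, -0.0065, 0.0499]
tool_rot: [1.0, 0.004, -0.004, -0.001]
force: [-1.2, 0.5, 0.2]
finger_gap: 0.801
gripper_force: 0.0
```

View pics/g1.png

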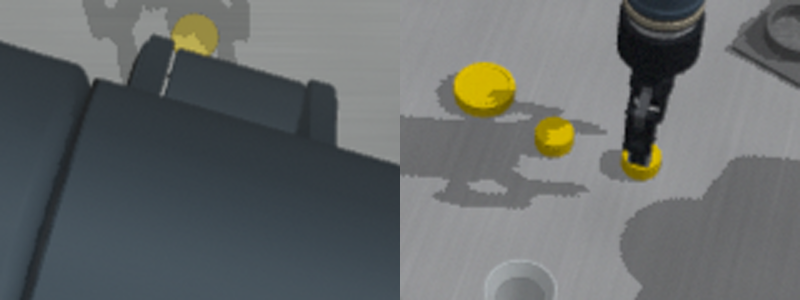

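The gripper straddles the near cap (side crop (641,160)), with the fingers on either side along y. I'll correct by a few mm, lower and close.

```bash
python3 -m pendant '[[[0.003,-0.0065,0,0,0,0,0.8],[0,0,0.0175,0,0,0,0.8],[0,0,0.0175,0,0,0,0.8],[0,0,0,0,0,0,0.3],[0,0,0,0,0,0,0.3],[0,0,0,0,0,0,0.3],[0,0,0,0,0,0,0.3],[0,0,0,0,0,0,0.3],[0,0,0,0,0,0,0.3]]]' 40
```

```text
t: 3.5
tcp_pos: [0.4555, -0.001, 0.0272]
tool_rot: [1.0, 0.004, 0.002, 0.0]
force: [0.1, 1.0, 6.3]
finger_gap: 0.413
gripper_force: 39.3
```

```bash
python3 -m pendant '[[[0,0,-0.04,0,0,0,0.3],[0,0,-0.05,0,0,0,0.3],[0,0,-0.05,0,0,0,0.3],[0,0,-0.05,0,0,0,0.3],[0,0,-0.05,0,0,0,0.3],[0,0,0,0,0,0,0.3],[0,0,0,0,0,0,0.3]]]'; python3 - <<'E'
from station import eyes,monitor
from h import *
np.set_printoptions(precision=4,suppress=True)
s=eyes.snapshot("side"); np.savez("side2.npz",**s); st=monitor.sense(); tcp=st["tcp_pos"];print(tcp,st["q"],st["finger_gap"])
u,v=proj(s,tcp-[0,0,.01]).astype(int)
for c in yellow(s): print(cv2.boundingRect(c))
a=cv2.resize(s["pixels"][v-40:v+40,u-40:u+40,::-1],(560,560),interpolation=cv2.INTER_CUBIC)
for z in(0,-.014,-.027):
    p=((proj(s,tcp+[0,0,z])-[u-40,v-40])*7).astype(int);print(p);cv2.line(a,(p[0]-30,p[1]),(p[0]+30,p[1]),(0,0,255),1)
cv2.imwrite("pics/g2.png",np.clip(a*1.6,0,255).astype(np.uint8))
E
```

```text
t: 4.2
tcp_pos: [0.4548, -0.0009, 0.2191]
tool_rot: [1.0, 0.004, 0.002, 0.001]
force: [-0.5, -1.3, -2.0]
finger_gap: 0.409
gripper_force: 40.1
[ 0.4539 -0.0007  0.2178] [-0.2487  0.3417  1.8785 -0.      0.9207  1.3135] 0.40946210605997
(334, 247, 16, 16)
(301, 225, 25, 22)
(376, 202, 17, 17)
[284 257]
[280 288]
[276 317]
```

View pics/g2.png

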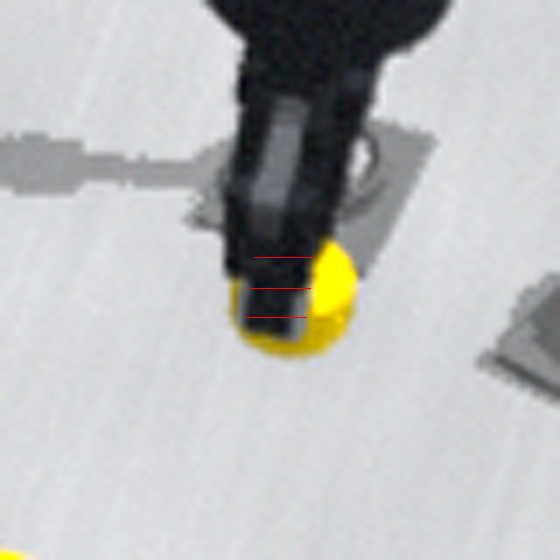

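```bash
python3 - <<'E'
from h import *
s=load("side2.npz"); tcp=np.array([.4539,-.0007,.2185])
def yp(u,v,y):
    e,d=ray(s,u,v); return e+d*(y-e[1])/d[1]
c=[c for c in yellow(s) if cv2.boundingRect(c)[0]==376][0]
(u,v),r=cv2.minEnclosingCircle(c);print(u,v,r)
P=yp(u,v,tcp[1]);print("cap ctr",P,P-tcp)
u0,v0=proj(s,tcp-[0,0,.01]).astype(int)-40
print("tip outer",yp(u0+271/7,v0+335/7,.033)-tcp, yp(u0+271/7,v0+335/7,.019)-tcp)
print(tcp, [proj(s,tcp+[0,0,-.02])])
# table check of same-camera scale: cap2 mid plane
for c in yellow(s):
    (u,v),r=cv2.minEnclosingCircle(c);print(plane(s,u,v,.01),r)
E
```

```text
383.5 209.5 9.300638198852539
cap ctr [ 0.4506387  -0.0007      0.20417745] [-3.26130098e-03 -1.44957830e-16 -1.43225527e-02]
tip outer [-0.00332571  0.0337      0.0031488 ] [-0.00139109  0.0197     -0.01187634]
[ 0.4539 -0.0007  0.2185] [array([381.81941603, 210.95408569])]
[ 0.54054264 -0.00645205  0.01      ] 8.319825172424316
[ 0.62514208 -0.04539921  0.01      ] 12.412291526794434
[ 0.47520291 -0.18512018  0.01      ] 9.300638198852539
```

```bash
python3 -m pendant '[[[0.0097,-0.0437,0,0,0,0,0.3],[0.0097,-0.0437,0,0,0,0,0.3],[0.0097,-0.0437,0,0,0,0,0.3],[0.0097,-0.0437,0,0,0,0,0.3],[0.0097,-0.0437,0,0,0,0,0.3],[0.0097,-0.0437,0,0,0,0,0.3],[0.0097,-0.0437,0,0,0,0,0.3],[0,0,0,0,0,0,0.3],[0,0,0,0,0,0,0.3]]]'; python3 - <<'E'
from station import eyes,monitor
from h import *
np.set_printoptions(precision=4,suppress=True)
P=[]
for k in range(4):
    s=eyes.snapshot("side" if k%2 else "top"); P.append(monitor.sense()["tcp_pos"])
    np.savez(f"x{k}.npz",**s)
tcp=np.mean(P,0);print(tcp,np.std(P,0))
s=load("x1.npz"); 
for c in yellow(s):
    (u,v),r=cv2.minEnclosingCircle(c); e,d=ray(s,u,v); print(u,v,r,e+d*(tcp[1]-e[1])/d[1]-tcp)
t=load("x0.npz")
for c in yellow(t):
    (u,v),r=cv2.minEnclosingCircle(c); print(u,v,r,plane(t,u,v,tcp[2]-.015)-tcp)
E
```

```text
t: 5.15
tcp_pos: [0.5054, 0.2444, 0.2152]
tool_rot: [1.0, 0.005, -0.002, 0.001]
force: [-0.3, 0.1, -0.3]
finger_gap: 0.413
gripper_force: 40.1
[0.5058 0.2432 0.2161] [0.0003 0.0003 0.0004]
331.0 292.0 10.295730590820312 [-0.0062  0.     -0.0161]
308.0 235.0 10.049975395202637 [0.0403 0.     0.1384]
541.5 172.0 5.852449893951416 [-0.297  0.     0.386]
557.0 159.64285278320312 5.52786111831665 [-0.3099  0.      0.4121]
567.0 258.0 8.24631118774414 [-0.0028 -0.5923 -0.015 ]
357.2321472167969 244.69642639160156 9.30656623840332 [ 0.0134 -0.2397 -0.015 ]
377.3298645019531 204.56224060058594 15.073153495788574 [ 0.0836 -0.2734 -0.015 ]
```

```bash
python3 -m pendant '[[[0.0025,-0.001,0.036,0,0,0,0.3],[0,0,0.036,0,0,0,0.3],[0,0,0,0,0,0,0.3],[0,0,0,0,0,0,0.3]]]'; python3 - <<'E'
from station import eyes,monitor
from h import *
im=[]
for n,(u,v) in(("top",(226,255)),("side",(328,308))):
    s=eyes.snapshot(n);np.savez(n+"3.npz",**s)
    a=s["pixels"][v-30:v+30,u-40:u+40,::-1]; im.append(cv2.resize(a,(400,300),interpolation=cv2.INTER_CUBIC))
print(monitor.sense()["tcp_pos"])
cv2.imwrite("pics/g3.png",np.clip(np.hstack(im)*1.4,0,255).astype(np.uint8))
E
```

```text
t: 5.75
tcp_pos: [0.5087, 0.2443, 0.1597]
tool_rot: [1.0, 0.004, -0.001, 0.0]
force: [0.2, 0.3, -0.1]
finger_gap: 0.413
gripper_force: 40.1
[0.50980554 0.24485978 0.16108509]
```

View pics/g3.png

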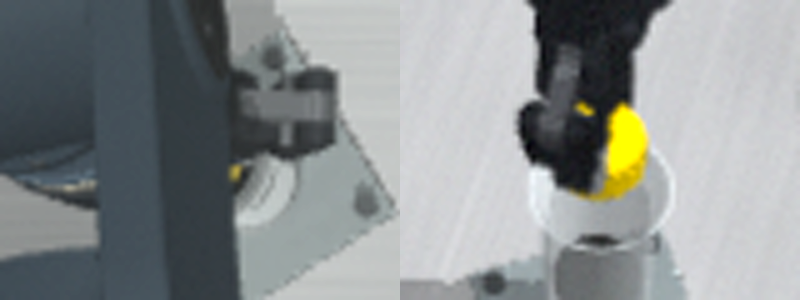

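Side crop: the rim spans columns 531–676 (centre 603), and the cap's right edge at 648 puts its centre at about 604, so it is centred in x. Lowering it into the funnel.

```bash
python3 -m pendant '[[[0,0,0.01,0,0,0,0.3],[0,0,0.01,0,0,0,0.3],[0,0,0.01,0,0,0,0.3],[0,0,0,0,0,0,0.3]]]'
```

```text
t: 6.25
tcp_pos: [0.508, 0.2456, 0.1347]
tool_rot: [1.0, 0.004, -0.001, -0.0]
force: [-1.3, 2.4, -0.4]
finger_gap: 0.411
gripper_force: 40.1
```

```bash
python3 -m pendant '[[[0,0,0,0,0,0,0.6],[0,0,0,0,0,0,0.6],[0,0,0,0,0,0,0.7],[0,0,-0.03,0,0,0,0.7],[0,0,-0.045,0,0,0,0.7],[0,0,-0.04,0,0,0,0.7],[0,0.05,0,0,0,0,0.7],[0,0.05,0,0,0,0,0.7],[0,0,0,0,0,0,0.7]]]'; python3 - <<'E'
from station import eyes,monitor
from h import *
im=[]
for n,(u,v) in(("top",(226,255)),("side",(328,325))):
    s=eyes.snapshot(n);np.savez(n+"4.npz",**s)
    a=s["pixels"][v-30:v+30,u-40:u+40,::-1]; im.append(cv2.resize(a,(400,300),interpolation=cv2.INTER_CUBIC))
print(monitor.sense()["tcp_pos"])
cv2.imwrite("pics/g4.png",np.clip(np.hstack(im)*1.4,0,255).astype(np.uint8))
E
```

```text
t: 7.15
tcp_pos: [0.5096, 0.1614, 0.2283]
tool_rot: [1.0, 0.002, 0.0, 0.001]
force: [-0.2, -0.0, -0.5]
finger_gap: 0.698
gripper_force: 0.0
[0.50965496 0.16432027 0.2279934 ]
```

View pics/g4.png

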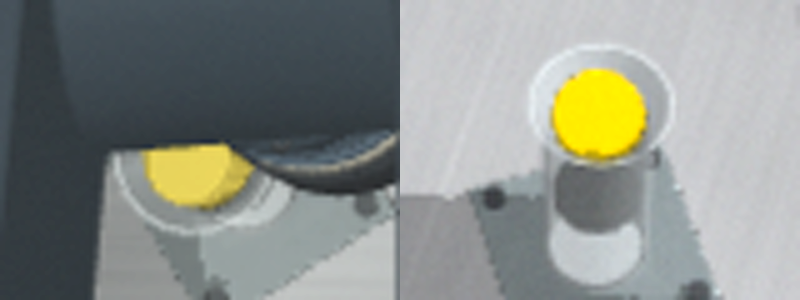

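```bash
python3 - <<'E'
from h import *
s=load("side4.npz")
for z in (.07,.08,.09,.1,.11,.12): print(z,proj(s,[.5026,.2467,z]))
for c in yellow(s): print(cv2.boundingRect(c),cv2.minAreaRect(c))
m=cv2.inRange(cv2.cvtColor(s["pixels"],cv2.COLOR_RGB2HSV),(20,100,60),(35,255,255))
print([int(x) for x in s["pixels"][300:335,328,2]]);print([int(x) for x in s["pixels"][300:335,328,0]])
E
```

```text
0.07 [327.70562494 328.65331108]
0.08 [327.79976066 326.10801527]
0.09 [327.89503144 323.53202906]
0.1 [327.99145793 320.92479399]
0.11 [328.08906129 318.28573799]
0.12 [328.18786321 315.61427491]
(318, 309, 19, 18) ((327.0, 317.5), (17.0, 18.0), 90.0)
(340, 247, 10, 16) ((344.5, 254.5), (15.0, 9.0), 90.0)
(301, 225, 25, 22) ((313.0, 235.5), (21.0, 24.0), 90.0)
(536, 167, 12, 10) ((541.5, 171.5), (9.0, 11.0), 90.0)
[143, 145, 147, 152, 162, 147, 144, 142, 128, 0, 0, 0, 0, 0, 0, 0, 0, 0, 0, 0, 0, 0, 0, 0, 0, 0, 8, 70, 94, 78, 79, 78, 78, 79, 78]
[141, 142, 144, 147, 156, 143, 138, 137, 149, 200, 199, 199, 201, 200, 200, 199, 200, 199, 200, 199, 200, 200, 200, 200, 199, 189, 130, 121, 105, 73, 74, 75, 76, 75, 74]
```

The side crop shows the cap (599,113) seen face-on, so it is stuck tilted in the funnel with its −y edge up by about 36°. I'll level it gently with closed fingertips.

```bash
python3 -m pendant '[[[-0.0035,-0.048,0,0,0,0,0],[-0.0035,-0.048,0,0,0,0,0],[0,0,0.045,0,0,0,0],[0,0,0.045,0,0,0,0],[0,0,0.01,0,0,0,0],[0,0,0,0,0,0,0],[0,0,0,0,0,0,0]]]'
```

```text
t: 7.95
tcp_pos: [0.5041, 0.2423, 0.1487]
tool_rot: [1.0, 0.004, 0.001, -0.0]
force: [-0.2, -0.5, 0.4]
finger_gap: -0.001
gripper_force: 0.0
```

```bash
python3 -m pendant '[[[0,0.002,0.006,0,0,0,0],[0,0,0.006,0,0,0,0],[0,0,0,0,0,0,0]]]'; python3 -m pendant '[[[0,0,0.005,0,0,0,0],[0,0,0,0,0,0,0]]]';python3 -m pendant '[[[0,0,0.005,0,0,0,0],[0,0,0,0,0,0,0]]]'
```

```text
t: 8.25
tcp_pos: [0.5033, 0.2399, 0.1383]
tool_rot: [1.0, 0.004, 0.0, -0.0]
force: [-0.4, 0.4, -0.6]
finger_gap: 0.001
gripper_force: 0.0
t: 8.45
tcp_pos: [0.503, 0.2401, 0.1338]
tool_rot: [1.0, 0.004, -0.0, 0.0]
force: [-0.3, 0.9, -0.5]
finger_gap: -0.002
gripper_force: 0.0
t: 8.65
tcp_pos: [0.5029, 0.2401, 0.1296]
tool_rot: [1.0, 0.004, -0.0, 0.0]
force: [-0.2, -0.6, 0.1]
finger_gap: 0.001
gripper_force: 0.0
```

```bash
python3 -m pendant '[[[0,0,0.005,0,0,0,0],[0,0,0,0,0,0,0]]]';python3 -m pendant '[[[0,0,0.004,0,0,0,0],[0,0,0,0,0,0,0]]]'; python3 - <<'E'
from station import eyes
from h import *
s=eyes.snapshot("side");np.savez("side5.npz",**s)
for c in yellow(s): print(cv2.boundingRect(c))
E
```

```text
t: 8.85
tcp_pos: [0.5029, 0.2401, 0.1256]
tool_rot: [1.0, 0.004, -0.0, 0.0]
force: [0.2, -0.1, 0.3]
finger_gap: -0.001
gripper_force: 0.0
t: 9.05
tcp_pos: [0.503, 0.2402, 0.1225]
tool_rot: [1.0, 0.004, -0.0, 0.0]
force: [0.6, 0.5, 0.1]
finger_gap: -0.003
gripper_force: 0.0
(301, 225, 10, 20)
```

```bash
python3 -m pendant '[[[0,0,-0.04,0,0,0,0],[0,0,-0.045,0,0,0,0],[0,0,-0.04,0,0,0,0.5],[0,0.05,0,0,0,0,0.7],[0,0.05,0,0,0,0,0.7],[0,0,0,0,0,0,0.7]]]'; python3 - <<'E'
from station import eyes
from h import *
t0=load("side4.npz")
s=eyes.snapshot("side");np.savez("side6.npz",**s)
for c in yellow(s): print(cv2.boundingRect(c))
im=[cv2.resize(i["pixels"][295:355,288:368,::-1],(400,300),interpolation=cv2.INTER_CUBIC) for i in(t0,s)]
cv2.imwrite("pics/g5.png",np.clip(np.hstack(im)*1.4,0,255).astype(np.uint8))
E
```

```text
t: 9.7
tcp_pos: [0.504, 0.1568, 0.2234]
tool_rot: [1.0, 0.002, 0.0, 0.001]
force: [-0.7, 0.1, -0.3]
finger_gap: 0.679
gripper_force: 0.0
(301, 225, 25, 22)
(536, 167, 12, 10)
```

View pics/g5.png

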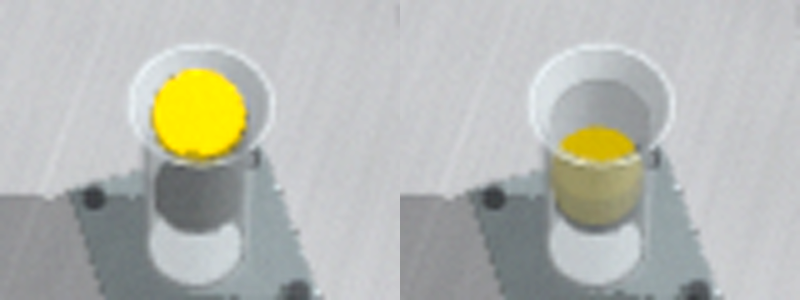

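The right crop shows cap one now flat on the sliding plate inside the tube (598,175). Now the second cap.

```bash
python3 -m pendant '[[[0.0088,0.0402,0,0,0,0,0.8],[0.0088,0.0402,0,0,0,0,0.8],[0.0088,0.0402,0,0,0,0,0.8],[0.0088,0.0402,0,0,0,0,0.8],[0.0088,0.0402,0,0,0,0,0.8],[0,0,0.042,0,0,0,0.8],[0,0,0.042,0,0,0,0.8],[0,0,0.042,0,0,0,0.8],[0,0,0.042,0,0,0,0.8],[0,0,0.036,0,0,0,0.8],[0,0,0,0,0,0,0.8],[0,0,0,0,0,0,0.8]]]' 40
```

```text
t: 10.95
tcp_pos: [0.5406, 0.0005, 0.0595]
tool_rot: [1.0, 0.005, -0.0, -0.0]
force: [0.2, -0.2, 0.2]
finger_gap: 0.804
gripper_force: 0.0
```

```bash
python3 -m pendant '[[[-0.0005,0.0055,0,0,0,0,0.8],[0,0,0.02,0,0,0,0.8],[0,0,0.0215,0,0,0,0.8],[0,0,0,0,0,0,0.3],[0,0,0,0,0,0,0.3],[0,0,0,0,0,0,0.3],[0,0,0,0,0,0,0.3],[0,0,0,0,0,0,0.3],[0,0,0,0,0,0,0.3]]]' 40; python3 -m pendant '[[[0,0,-0.04,0,0,0,0.3],[0,0,-0.05,0,0,0,0.3],[0,0,-0.05,0,0,0,0.3],[0,0,-0.05,0,0,0,0.3],[0,0,-0.05,0,0,0,0.3],[0,0,0,0,0,0,0.3],[0,0,0,0,0,0,0.3]]]'; python3 - <<'E'
from station import eyes,monitor
from h import *
np.set_printoptions(precision=4,suppress=True)
s=eyes.snapshot("side"); np.savez("side7.npz",**s); tcp=monitor.sense()["tcp_pos"];print(tcp)
for c in yellow(s):
    (u,v),r=cv2.minEnclosingCircle(c); e,d=ray(s,u,v); print(u,v,r,cv2.boundingRect(c),e+d*(tcp[1]-e[1])/d[1]-tcp)
E
```

```text
t: 11.85
tcp_pos: [0.5411, -0.005, 0.0282]
tool_rot: [1.0, 0.004, 0.001, 0.0]
force: [-0.5, -0.6, 6.1]
finger_gap: 0.404
gripper_force: 39.9
t: 12.55
tcp_pos: [0.5406, -0.0047, 0.2202]
tool_rot: [1.0, 0.004, 0.002, 0.0]
force: [0.0, 0.4, -0.3]
finger_gap: 0.412
gripper_force: 39.9
[ 0.5396 -0.0045  0.2187]
313.21795654296875 235.12820434570312 12.402009963989258 (301, 225, 25, 22) [ 0.073  -0.     -0.1599]
344.8846130371094 199.5 9.0784912109375 (337, 192, 17, 17) [-0.0002 -0.     -0.0142]
387.97296142578125 142.8918914794922 5.752800941467285 (383, 138, 11, 11) [-0.0801 -0.      0.1689]
```

```bash
python3 -m pendant '[[[-0.0061,-0.0449,0,0,0,0,0.3],[-0.0061,-0.0449,0,0,0,0,0.3],[-0.0061,-0.0449,0,0,0,0,0.3],[-0.0061,-0.0449,0,0,0,0,0.3],[-0.0061,-0.0449,0,0,0,0,0.3],[-0.0061,-0.0449,0,0,0,0,0.3],[-0.0061,-0.0449,0,0,0,0,0.3],[0,0,0.036,0,0,0,0.3],[0,0,0.036,0,0,0,0.3],[0,0,0,0,0,0,0.3],[0,0,0,0,0,0,0.3]]]'; python3 - <<'E'
from station import eyes,monitor
from h import *
P=[]
for k in range(3): s=eyes.snapshot("side");P.append(monitor.sense()["tcp_pos"])
print(np.mean(P,0))
for c in yellow(s): print(cv2.boundingRect(c))
E
```

```text
t: 13.7
tcp_pos: [0.5028, 0.2461, 0.1595]
tool_rot: [1.0, 0.004, -0.002, 0.0]
force: [0.5, -0.4, 0.3]
finger_gap: 0.405
gripper_force: 40.0
[0.50434608 0.24629815 0.16134181]
(324, 300, 14, 19)
(301, 227, 10, 20)
```

```bash
python3 -m pendant '[[[0,0,0.01,0,0,0,0.3],[0,0,0.01,0,0,0,0.3],[0,0,0.01,0,0,0,0.3],[0,0,0.004,0,0,0,0.3],[0,0,0,0,0,0,0.3],[0,0,0,0,0,0,0.3]]]'
```

```text
t: 14.45
tcp_pos: [0.504, 0.2466, 0.1335]
tool_rot: [1.0, 0.004, 0.0, -0.0]
force: [0.4, 1.7, -0.5]
finger_gap: 0.404
gripper_force: 40.0
```

```bash
python3 -m pendant '[[[0,-0.001,0,0,0,0,0.3],[0,0,0,0,0,0,0.6],[0,0,0,0,0,0,0.6],[0,0,0,0,0,0,0.7],[0,0,-0.03,0,0,0,0.7],[0,0,-0.045,0,0,0,0.7],[0,0,-0.04,0,0,0,0.7],[0,0.05,0,0,0,0,0.7],[0,0.05,0,0,0,0,0.7],[0,0,0,0,0,0,0.7]]]'; python3 - <<'E'
from station import eyes,monitor
from h import *
s=eyes.snapshot("side");np.savez("side8.npz",**s);print(monitor.sense()["tcp_pos"])
for c in yellow(s): print(cv2.boundingRect(c))
cv2.imwrite("pics/g6.png",np.clip(cv2.resize(s["pixels"][295:355,288:368,::-1],(400,300),interpolation=cv2.INTER_CUBIC)*1.4,0,255).astype(np.uint8))
E
```

```text
t: 15.45
tcp_pos: [0.5043, 0.1638, 0.2261]
tool_rot: [1.0, 0.002, -0.0, 0.001]
force: [-0.1, 1.0, 0.2]
finger_gap: 0.704
gripper_force: 0.0
[0.50439551 0.16550279 0.22596512]
(319, 315, 18, 13)
(301, 225, 25, 22)
(536, 167, 12, 10)
```

View pics/g6.png

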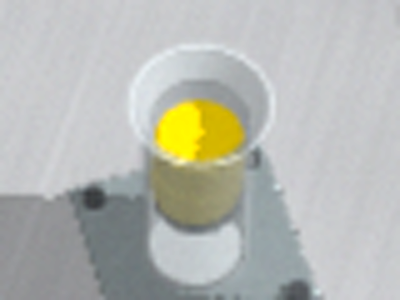

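Both caps are in the tube, stacked and level (200,150). Now the rod.

```bash
python3 -m pendant '[[[-0.0031,0.0475,0,0,0,0,0.6],[-0.0031,0.0475,0,0,0,0,0.6],[-0.0031,0.0475,0,0,0,0,0.6],[-0.0031,0.0475,0,0,0,0,0.6],[-0.0031,0.0475,0,0,0,0,0.6],[-0.0031,0.0475,0,0,0,0,0.6],[-0.0031,0.0475,0,0,0,0,0.6],[-0.0031,0.0475,0,0,0,0,0.6],[-0.0031,0.0475,0,0,0,0,0.6],[-0.0031,0.0475,0,0,0,0,0.6],[-0.0031,0.0475,0,0,0,0,0.6],[0,0,0,0,0,0,0.6],[0,0,0,0,0,0,0.6]]]'; python3 - <<'E'
from station import eyes,monitor
from h import *
P=[]
for k in range(3): s=eyes.snapshot("side");P.append(monitor.sense()["tcp_pos"])
print(np.mean(P,0))
E
```

```text
t: 16.8
tcp_pos: [0.481, -0.2508, 0.2253]
tool_rot: [1.0, 0.004, -0.0, -0.001]
force: [-0.3, 0.2, 0.1]
finger_gap: 0.601
gripper_force: 0.0
[ 0.48079693 -0.24947887  0.22537857]
```

```bash
python3 -m pendant '[[[-0.002,0.003,0.03,0,0,0,0.6],[0,0,0.03,0,0,0,0.6],[0,0,0.03,0,0,0,0.6],[0,0,0.03,0,0,0,0.6],[0,0,0.009,0,0,0,0.6],[0,0,0,0,0,0,0.6],[0,0,0,0,0,0,0.6]]]' 30; python3 -m pendant '[[[0,0,0,0,0,0,0.1],[0,0,0,0,0,0,0.1],[0,0,0,0,0,0,0.1],[0,0,0,0,0,0,0.1],[0,0,0,0,0,0,0.1]]]' 30; python3 -m pendant '[[[0,0,0,0,0,0,0.1],[0,0,0,0,0,0,0.1],[0,0,0,0,0,0,0.1]]]' 110
```

```text
t: 17.65
tcp_pos: [0.4799, -0.2532, 0.1233]
tool_rot: [1.0, 0.005, 0.001, 0.0]
force: [-0.5, -0.2, 0.9]
finger_gap: 0.597
gripper_force: 0.0
t: 18.15
tcp_pos: [0.4799, -0.2538, 0.1237]
tool_rot: [1.0, 0.004, 0.001, 0.001]
force: [0.1, 2.1, 6.1]
finger_gap: 0.275
gripper_force: 29.5
t: 18.45
tcp_pos: [0.48, -0.254, 0.124]
tool_rot: [1.0, 0.004, 0.001, 0.001]
force: [0.1, 1.3, 8.1]
finger_gap: 0.252
gripper_force: 107.2
```

```bash
python3 -m pendant '[[[0,0,-0.02,0,0,0,0.1],[0,0,-0.04,0,0,0,0.1],[0,0,-0.045,0,0,0,0.1],[0,0,-0.045,0,0,0,0.1],[0,0,-0.045,0,0,0,0.1],[0,0,0,0,0,0,0.1],[0,0,0,0,0,0,0.1]]]'; python3 - <<'E'
from station import eyes,monitor
from h import *
im=[]
tcp=monitor.sense()["tcp_pos"]
for n in("side","top"):
    s=eyes.snapshot(n); np.savez(n+"9.npz",**s)
    u,v=proj(s,tcp-[0,0,.06]).astype(int);print(u,v,tcp)
    im.append(cv2.resize(s["pixels"][v-40:v+40,u-40:u+40,::-1],(400,400),interpolation=cv2.INTER_CUBIC))
cv2.imwrite("pics/g7.png",np.clip(np.hstack(im)*1.4,0,255).astype(np.uint8))
E
```

```text
t: 19.15
tcp_pos: [0.4789, -0.2532, 0.2787]
tool_rot: [1.0, 0.004, 0.0, 0.0]
force: [-0.4, 0.5, -3.6]
finger_gap: 0.258
gripper_force: 108.0
396 130 [ 0.47887217 -0.25320956  0.27867016]
513 270 [ 0.47887217 -0.25320956  0.27867016]
```

View pics/g7.png

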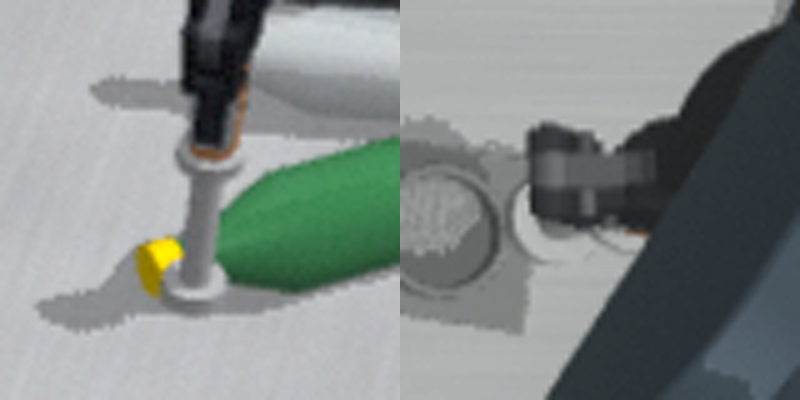

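The rod is held upright, with the collar at (209,160) and the foot at (194,285); the empty cup is visible. I'll check the foot's offset from the tool.

```bash
python3 - <<'E'
from h import *
np.set_printoptions(precision=4,suppress=True)
s=load("side9.npz");t=load("top9.npz");tcp=np.array([.4789,-.2535,.2787])
f=(356+193/5,90+285/5);c=(356+209/5,90+158/5)
print("foot",plane(s,*f,tcp[2]-.115)-tcp,"collar",plane(s,*c,tcp[2]-.028)-tcp)
g=cv2.medianBlur(cv2.cvtColor(t["pixels"],cv2.COLOR_RGB2GRAY),3)
h=cv2.HoughCircles(g[240:310,445:520],cv2.HOUGH_GRADIENT,1,8,param1=80,param2=10,minRadius=10,maxRadius=16)
for x,y,r in h[0][:4]: print(x+445,y+240,r,plane(t,x+445,y+240,.018))
E
```

```text
foot [-0.0012 -0.0042 -0.115 ] collar [-0.0018  0.0053 -0.028 ]
476.5 266.5 13.2 [ 0.5005 -0.2443  0.018 ]
479.5 277.5 11.8 [ 0.4786 -0.2499  0.018 ]
508.5 266.5 11.0 [ 0.5017 -0.3079  0.018 ]
```

```bash
python3 -m pendant '[[[0.0028,-0.048,-0.005,0,0,0,0.1],[0.0028,-0.048,0,0,0,0,0.1],[0.0028,-0.048,0,0,0,0,0.1],[0.0028,-0.048,0,0,0,0,0.1],[0.0028,-0.048,0,0,0,0,0.1],[0.0028,-0.048,0,0,0,0,0.1],[0.0028,-0.048,0,0,0,0,0.1],[0.0028,-0.048,0,0,0,0,0.1],[0.0028,-0.048,0,0,0,0,0.1],[0.0028,-0.048,0,0,0,0,0.1],[0.0028,-0.048,0,0,0,0,0.1],[0.0028,-0.048,0,0,0,0,0.1],[0.0028,-0.048,0,0,0,0,0.1],[0,0,0,0,0,0,0.1],[0,0,0,0,0,0,0.1]]]'; python3 - <<'E'
from station import eyes,monitor
from h import *
P=[];im=[]
for n in("side","top","side"):
    s=eyes.snapshot(n); np.savez(n+"10.npz",**s); P.append(monitor.sense()["tcp_pos"])
    u,v=proj(s,[.504,.245,.14]).astype(int);print(u,v)
    im.append(cv2.resize(s["pixels"][v-40:v+40,u-40:u+40,::-1],(400,400),interpolation=cv2.INTER_CUBIC))
print(np.mean(P,0))
cv2.imwrite("pics/g8.png",np.clip(np.hstack(im[:2])*1.4,0,255).astype(np.uint8))
E
```

```text
t: 20.75
tcp_pos: [0.5027, 0.2464, 0.2802]
tool_rot: [1.0, 0.005, -0.002, 0.001]
force: [-0.3, -0.3, -2.4]
finger_gap: 0.256
gripper_force: 108.6
327 309
222 254
327 309
[0.50322263 0.24515905 0.28099667]
```

View pics/g8.png

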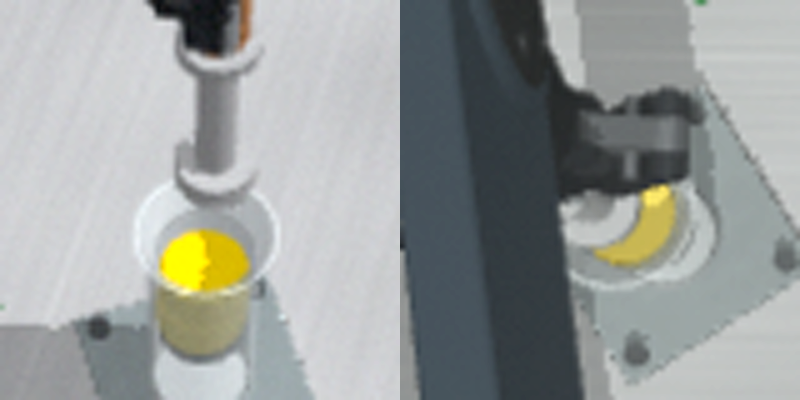

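Side crop: foot centred at column 215 and rim at 207, so the rod is about 2.5 mm too far in −x. I'll shift it and lower into the tube.

```bash
python3 -m pendant '[[[0.003,-0.001,0,0,0,0,0.1],[0,0,0.02,0,0,0,0.1],[0,0,0.02,0,0,0,0.1],[0,0,0.015,0,0,0,0.1],[0,0,0,0,0,0,0.1],[0,0,0,0,0,0,0.1]]]'; python3 -m pendant '[[[0,0,0.01,0,0,0,0.1],[0,0,0.01,0,0,0,0.1],[0,0,0,0,0,0,0.1]]]'
```

```text
t: 21.5
tcp_pos: [0.5068, 0.2466, 0.2386]
tool_rot: [1.0, 0.004, 0.0, -0.0]
force: [0.3, 0.5, -2.7]
finger_gap: 0.255
gripper_force: 108.7
t: 21.8
tcp_pos: [0.5056, 0.2467, 0.2214]
tool_rot: [1.0, 0.004, -0.001, 0.0]
force: [0.6, 0.4, -3.1]
finger_gap: 0.254
gripper_force: 108.7
```

```bash
python3 -m pendant '[[[0,0,0.008,0,0,0,0.1],[0,0,0.008,0,0,0,0.1],[0,0,0,0,0,0,0.1]]]'; python3 -m pendant '[[[0,0,0.006,0,0,0,0.1],[0,0,0.006,0,0,0,0.1],[0,0,0,0,0,0,0.1]]]';  python3 -m pendant '[[[0,0,0.006,0,0,0,0.1],[0,0,0.006,0,0,0,0.1],[0,0,0,0,0,0,0.1]]]'
```

```text
t: 22.1
tcp_pos: [0.5065, 0.2469, 0.2093]
tool_rot: [1.0, 0.004, -0.0, -0.0]
force: [-0.2, -0.2, -2.3]
finger_gap: 0.259
gripper_force: 109.1
t: 22.4
tcp_pos: [0.5064, 0.2469, 0.1996]
tool_rot: [1.0, 0.004, -0.0, -0.0]
force: [-0.2, -0.4, -1.4]
finger_gap: 0.255
gripper_force: 109.3
t: 22.7
tcp_pos: [0.5064, 0.2469, 0.1897]
tool_rot: [1.0, 0.004, -0.0, -0.0]
force: [0.3, 0.1, -1.8]
finger_gap: 0.257
gripper_force: 109.3
```

```bash
python3 -m pendant '[[[0,0,0.006,0,0,0,0.1],[0,0,0.006,0,0,0,0.1]]]'; python3 -m pendant '[[[0,0,0.003,0,0,0,0.1]]]';  python3 -m pendant '[[[0,0,0.003,0,0,0,0.1]]]'
```

```text
t: 22.9
tcp_pos: [0.5066, 0.2469, 0.1808]
tool_rot: [1.0, 0.004, 0.0, -0.0]
force: [-0.9, -0.1, 3.5]
finger_gap: 0.259
gripper_force: 109.3
t: 23.0
tcp_pos: [0.5065, 0.2469, 0.1781]
tool_rot: [1.0, 0.004, 0.0, -0.0]
force: [-0.1, -0.2, 3.2]
finger_gap: 0.254
gripper_force: 109.3
t: 23.1
tcp_pos: [0.5066, 0.2469, 0.1759]
tool_rot: [1.0, 0.004, 0.0, -0.0]
force: [0.1, 0.7, 2.8]
finger_gap: 0.258
gripper_force: 109.3
```

```bash
for i in 1; do :; done; python3 -m pendant '[[[0,0,0.002,0,0,0,0.1],[0,0,0,0,0,0,0.1]]]'; python3 -m pendant '[[[0,0,0.001,0,0,0,0.1],[0,0,0,0,0,0,0.1]]]'; python3 -m pendant '[[[0,0,0.001,0,0,0,0.1],[0,0,0,0,0,0,0.1]]]'
```

```text
t: 23.3
tcp_pos: [0.5067, 0.2469, 0.1749]
tool_rot: [1.0, 0.004, 0.0, -0.0]
force: [-0.8, -0.6, 4.8]
finger_gap: 0.254
gripper_force: 109.8
t: 23.5
tcp_pos: [0.5068, 0.247, 0.1749]
tool_rot: [1.0, 0.004, 0.001, -0.0]
force: [-2.3, 0.0, 10.3]
finger_gap: 0.259
gripper_force: 110.1
t: 23.7
tcp_pos: [0.5071, 0.247, 0.1749]
tool_rot: [1.0, 0.004, 0.001, -0.0]
force: [-1.1, -0.7, 13.3]
finger_gap: 0.257
gripper_force: 110.5
```

Home on the stop. Leaning to about 18 N on the caps.

```bash
python3 -m pendant '[[[0,0,0.0007,0,0,0,0.1],[0,0,0,0,0,0,0.1],[0,0,0,0,0,0,0.1],[0,0,0,0,0,0,0.1]]]'; python3 -m pendant '[[[0,0,0.0003,0,0,0,0.1],[0,0,0,0,0,0,0.1],[0,0,0,0,0,0,0.1],[0,0,0,0,0,0,0.1]]]'
```

```text
t: 24.1
tcp_pos: [0.5072, 0.247, 0.1748]
tool_rot: [1.0, 0.004, 0.001, -0.0]
force: [-3.0, -0.9, 16.3]
finger_gap: 0.254
gripper_force: 110.7
t: 24.5
tcp_pos: [0.5073, 0.247, 0.1748]
tool_rot: [1.0, 0.004, 0.001, -0.0]
force: [-2.3, -0.5, 17.6]
finger_gap: 0.255
gripper_force: 110.7
```

```bash
python3 -m pendant '[[[0,0,-0.01,0,0,0,0.1],[0,0,-0.03,0,0,0,0.1],[0,0,-0.04,0,0,0,0.1],[0,0,-0.04,0,0,0,0.1],[0,0,-0.025,0,0,0,0.1],[0,0,0,0,0,0,0.1],[0,0,0,0,0,0,0.1]]]'; python3 -m pendant '[[[-0.003,0.0481,0,0,0,0,0.1],[-0.003,0.0481,0,0,0,0,0.1],[-0.003,0.0481,0,0,0,0,0.1],[-0.003,0.0481,0,0,0,0,0.1],[-0.003,0.0481,0,0,0,0,0.1],[-0.003,0.0481,0,0,0,0,0.1],[-0.003,0.0481,0,0,0,0,0.1],[-0.003,0.0481,0,0,0,0,0.1],[-0.003,0.0481,0,0,0,0,0.1],[-0.003,0.0481,0,0,0,0,0.1],[-0.003,0.0481,0,0,0,0,0.1],[-0.003,0.0481,0,0,0,0,0.1],[-0.003,0.0481,0,0,0,0,0.1],[0,0,0,0,0,0,0.1],[0,0,0,0,0,0,0.1]]]';  python3 - <<'E'
from station import eyes,monitor
from h import *
P=[]
for n in("side","top","side"):
    s=eyes.snapshot(n); np.savez(n+"11.npz",**s); P.append(monitor.sense()["tcp_pos"])
print(np.mean(P,0))
E
```

```text
t: 25.2
tcp_pos: [0.5057, 0.2467, 0.2869]
tool_rot: [1.0, 0.004, -0.001, 0.0]
force: [-1.2, 0.2, -2.9]
finger_gap: 0.258
gripper_force: 109.3
t: 26.7
tcp_pos: [0.4783, -0.2536, 0.2856]
tool_rot: [1.0, 0.003, -0.002, -0.002]
force: [0.5, -0.0, -2.4]
finger_gap: 0.256
gripper_force: 108.9
[ 0.47863094 -0.25230321  0.28636867]
```

```bash
python3 -m pendant '[[[0.0015,0.0008,0.04,0,0,0,0.1],[0,0,0.04,0,0,0,0.1],[0,0,0.04,0,0,0,0.1],[0,0,0.04,0,0,0,0.1],[0,0,0.015,0,0,0,0.1],[0,0,0.01,0,0,0,0.1],[0,0,0.008,0,0,0,0.1],[0,0,0,0,0,0,0.1],[0,0,0,0,0,0,0.1]]]'
```

```text
t: 27.75
tcp_pos: [0.4814, -0.2547, 0.1347]
tool_rot: [1.0, 0.004, 0.001, 0.001]
force: [0.1, 0.7, -2.9]
finger_gap: 0.258
gripper_force: 109.3
```

```bash
python3 -m pendant '[[[0,0,0.003,0,0,0,0.1],[0,0,0,0,0,0,0.1]]]'; python3 -m pendant '[[[0,0,0.001,0,0,0,0.1],[0,0,0,0,0,0,0.1]]]'
```

```text
t: 27.95
tcp_pos: [0.4809, -0.2545, 0.1318]
tool_rot: [1.0, 0.004, 0.0, 0.0]
force: [-0.4, 0.2, -3.2]
finger_gap: 0.254
gripper_force: 109.3
t: 28.15
tcp_pos: [0.4807, -0.2543, 0.1306]
tool_rot: [1.0, 0.004, 0.0, 0.0]
force: [-0.1, -0.3, -1.6]
finger_gap: 0.259
gripper_force: 109.3
```

```bash
python3 -m pendant '[[[0,0,0.003,0,0,0,0.1],[0,0,0.002,0,0,0,0.1],[0,0,0,0,0,0,0.1]]]'; python3 -m pendant '[[[0,0,0.0015,0,0,0,0.1],[0,0,0,0,0,0,0.1]]]'; python3 -m pendant '[[[0,0,0.001,0,0,0,0.1],[0,0,0,0,0,0,0.1]]]'
```

```text
t: 28.45
tcp_pos: [0.4805, -0.2541, 0.1261]
tool_rot: [1.0, 0.004, -0.0, -0.0]
force: [0.3, -0.2, -2.5]
finger_gap: 0.256
gripper_force: 109.3
t: 28.65
tcp_pos: [0.4807, -0.2542, 0.1251]
tool_rot: [1.0, 0.004, -0.0, -0.0]
force: [0.4, 1.3, -1.9]
finger_gap: 0.258
gripper_force: 109.3
t: 28.85
tcp_pos: [0.4807, -0.2542, 0.1244]
tool_rot: [1.0, 0.004, -0.0, -0.0]
force: [0.7, -0.3, -1.6]
finger_gap: 0.255
gripper_force: 109.3
```

```bash
python3 -m pendant '[[[0,0,0.0015,0,0,0,0.1],[0,0,0,0,0,0,0.1]]]'; python3 -m pendant '[[[0,0,0.001,0,0,0,0.1],[0,0,0,0,0,0,0.1]]]'
```

```text
t: 29.05
tcp_pos: [0.4809, -0.2543, 0.124]
tool_rot: [1.0, 0.004, 0.0, 0.0]
force: [-0.5, 1.1, 3.3]
finger_gap: 0.258
gripper_force: 110.0
t: 29.25
tcp_pos: [0.4811, -0.2544, 0.124]
tool_rot: [1.0, 0.004, 0.0, 0.0]
force: [-2.3, 1.7, 9.5]
finger_gap: 0.258
gripper_force: 110.5
```

Foot on the floor. Easing the press, releasing slowly, and raising straight up.

```bash
python3 -m pendant '[[[0,0,-0.001,0,0,0,0.1],[0,0,0,0,0,0,0.35],[0,0,0,0,0,0,0.45],[0,0,0,0,0,0,0.6],[0,0,0,0,0,0,0.6],[0,0,-0.02,0,0,0,0.6],[0,0,-0.04,0,0,0,0.6],[0,0,-0.045,0,0,0,0.6],[0,0,-0.045,0,0,0,0.6],[0,0.05,0,0,0,0,0.6],[0,0.05,0,0,0,0,0.6],[0,0.05,0,0,0,0,0.6],[0,0,0,0,0,0,0.6],[0,0,0,0,0,0,0.6]]]' 20; python3 - <<'E'
from station import eyes,monitor
from h import *
im=[]
for n in("side","top"):
    s=eyes.snapshot(n); np.savez(n+"12.npz",**s)
    for p in([.504,.245,.07],[.48,-.252,.07]):
        u,v=proj(s,p).astype(int)
        im.append(cv2.resize(s["pixels"][v-35:v+35,u-35:u+35,::-1],(300,300),interpolation=cv2.INTER_CUBIC)); print(u,v)
cv2.imwrite("pics/g9.png",np.clip(np.vstack([np.hstack(im[:2]),np.hstack(im[2:])])*1.4,0,255).astype(np.uint8))
E
```

```text
t: 30.65
tcp_pos: [0.4813, -0.3747, 0.2427]
tool_rot: [1.0, 0.003, -0.0, -0.001]
force: [-0.7, 0.6, -0.6]
finger_gap: 0.598
gripper_force: 0.0
327 327
389 175
229 257
487 275
```

View pics/g9.png

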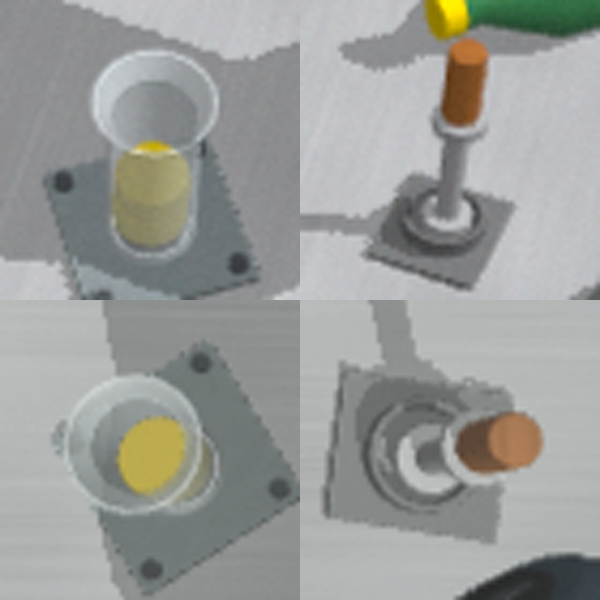

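The caps sit level at the tube's bottom, at (152,200), and the rod stands upright in the small cup, with its grip at (465,80). Everything else is untouched, so I'm handing in.

```bash
python3 -c "
from station import job
print(job.sign_off())"
```

```text
the job is handed in; nothing more can be done
None
```

I handed the job in at about 31 s of the 72 s allowed: both caps are flat in the tube and tamped home at about 16–18 N, the rod is back upright in the small stand, and the jar lid, jug and can were never touched; the sign-off returned no verdict.

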